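# Put the small ramekin away in the roll-top bread bin

### The job

Roll the bread bin's slatted cover up by its knob as far as it goes, and stand the small ramekin upright on the bin's floor in the middle, between the clip-lid box and the jar, setting it down gently. Then ease the cover down until it is fully closed, without letting it slam; leave everything else where it is, in the bin and on the slab.

Things in the scene. Friction and masses are not known exactly. Their poses are not given: they have to be found in the camera images.
- bin: Wooden roll-top bread bin, fixed; 424 mm wide (y), 308 deep (x), 204 high. Origin: centre of its underside; x points to its back, the knob side looks along -x, z up. End boards 12 mm thick, inner faces at y = -200 and +200 mm, with quarter-round front corners. Front sill at x = -147 to -133 mm rises to z = 40 mm. Fixed top board at z = 194 to 204 mm from x = +22 mm backwards; back board.
- cover (a joint): Angle of the slatted cover on its track, rad: 0 = closed, lead rail down on the sill; 1.52 = rolled right up and back, against its stop. The track is one circular arc of 140 mm radius about the axis point. The cover (0.5 kg) stays where it is left, by friction: moving the knob along its arc takes up to 8 N either way.
- axis (a point): Centre line of the cover's arc, halfway across the bin: bin frame (0, 0, 40 mm). The cover turns about the bin's y direction; opening carries the knob from the front upward and then back over the top.
- knob (a point): Point in the head of the wooden knob at the middle of the cover's lead rail, 173 mm from the axis. Head 27 mm diameter, 15 mm long, on a 14 mm neck; it projects 36 mm radially from the rail (rail face 147 mm from the axis). At cover angle q it lies at bin x = -173 cos(q + 0.098), y = 0, z = 40 + 173 sin(q + 0.098) mm. Its +y and -y sides are free for fingers.
- floor_mid (a point): Upper face of the bin's floor board, bin frame (-70, 0, 14 mm): on the centre line, behind the sill, where the bin is open from above when the cover is up. The opening then reaches from the sill back to about bin x = -15 mm; the raised knob stands up to z = 223 mm just behind that. The floor is free for 75 mm either side of the centre line.
- ramekin: The small ramekin: white fluted ceramic pot, 62 mm outside diameter, 38 mm high, 4 mm wall, open on top, 110 g. Origin at the centre of its underside, z up. It stands on the slab beside the bin's front, left or right.
- big_ramekin: The large ramekin, not to be moved: like the small one but 92 mm in diameter and 50 mm high. Origin at the centre of its underside.
- clip_box: Clear plastic box with clip-on lid, standing inside the bin near one end board: 126 mm along its x, 80 mm along y, 55 mm high. Origin at the centre of its underside.
- jar: Amber glass jar with a steel screw cap, standing inside the bin near the other end board: 68 mm diameter, 78 mm high. Origin at the centre of its underside. Box and jar may be either way round.
- dispenser: Small green lever-top plastic dispenser on the slab, 34 x 50 x 88 mm. Origin at the centre of its underside.
- thermometer: Digital thermometer with a display, on the slab, 40 x 72 x 60 mm. Origin at the centre of its underside.
- teaspoon: Steel teaspoon lying across the slab in front of the bin, 133 mm long, 8 mm high. Origin under its middle, bowl to its +x.
- mug: Blue ceramic mug on the slab, 78 mm in diameter, 88 mm high. Origin at the centre of its underside.
Not all that is in view belongs to the job. What is shaped like the ramekin but blue or purple is not meant.

How it is judged:
On the way, in this order (a step that is already met when the one before it is completed fails the run):
1. the cover is rolled up (at least 1.4 rad of its 1.52) (value of joint cover above 1.4 rad), for 0.2 s.
2. the small ramekin stands upright on the bin's floor in the middle, let go, with the cover still up (value of joint cover above 1.2 rad and z of ramekin in the frame of bin between 0.01 and 0.018 m and y of ramekin in the frame of bin between -0.065 and 0.065 m and x of ramekin in the frame of bin between -0.108 and 0.09 m and angle between ramekin's own z axis and vertical below 0.1 rad and contact force between the fingers and ramekin below 0.1 N and linear speed of ramekin below 0.02 m/s), for 0.2 s.
At the end, for the whole second after the job is handed in: The cover is closed to within 0.035 rad (5 mm of gap at the sill) and still; the small ramekin stands upright (within 0.1 rad) and still on the bin's floor, its centre within 65 mm of the bin's centre line and inside the cover's sweep; the other things are where they were (value of joint cover below 0.035 rad and velocity of joint cover between -0.05 and 0.05 rad/s and z of ramekin in the frame of bin between 0.01 and 0.018 m and y of ramekin in the frame of bin between -0.065 and 0.065 m and x of ramekin in the frame of bin between -0.108 and 0.09 m and angle between ramekin's own z axis and vertical below 0.1 rad and linear speed of ramekin below 0.02 m/s); the robot touches nothing.
It fails at once if the small ramekin is dropped or thumped down in the bin (faster than 0.5 m/s within 40 mm of the floor) (linear speed of ramekin above 0.5 m/s and z of ramekin in the frame of bin below 0.054 m and x of ramekin in the frame of bin between -0.13 and 0.13 m and y of ramekin in the frame of bin between -0.19 and 0.19 m).
It fails at once if the cover slams: it nears its closed end (below 0.2 rad) faster than 3 rad/s (velocity of joint cover below -3 rad/s and value of joint cover below 0.2 rad).
It fails at once if the clip-lid box or the jar in the bin is shifted more than 25 mm or tipped (distance of any of clip_box, jar from where it was at the start of the episode above 0.025 m or angle between any of clip_box, jar's own z axis and vertical above 0.3 rad).
It fails at once if one of the things on the slab is shifted more than 30 mm or tipped (distance of any of big_ramekin, dispenser, thermometer, teaspoon, mug from where it was at the start of the episode above 0.03 m or angle between any of big_ramekin, dispenser, thermometer, mug's own z axis and vertical above 0.4 rad).
It also fails if it takes over 72 s, if anything falls off the work surface, if the arm or the gripper's body presses on something with over 40 N, if the wrist force passes 120 N, or if a joint passes its speed limit or range.

### The arm

A 7-joint arm with a two-finger parallel gripper is mounted at the origin on the work surface. World frame = base frame: x ahead of the robot, y to its left, z up, the work surface at z = 0. Lengths are in m, angles in rad, forces in N, time in s.
With the tool pointing down it reaches from about 0.4 to 0.9 m from the base axis. Payload 5.6 kg.
Tool frame: the origin (TCP) lies at the centre of the arm's flange, where the gripper is bolted on; the fingertips stand 190 mm ahead of it and the grasp point (between the pads) lies 171 mm ahead of it; z points along the fingers, y is the line along which they close (so a half turn about z gives the same grasp; the last joint's range is limited). The gripper opens to 92 mm and grips with 3 to 60 N. Pads are 20 mm wide; open, the fingers measure 128 mm over their backs; the gripper's body (75 mm by 189 mm) begins 69 mm behind the grasp point.
Start: joints at [1.155, 0.468, -0.012, 1.603, 0.006, 1.071, -0.056], TCP at [0.237, -0.605, 0.405] pointing down, gripper open.
Joint ranges: [-2.53, 2.53], [-0.31, 2.02], [-1.57, 1.55], [0.28, 2.44], [-1.29, 4.43], [0.15, 1.84], [-2.92, 2.92]. Speed limits (rad/s): [2.57, 2.57, 3.14, 3.14, 3.14, 3.14, 3.14].

### API

Orientations are given as a unit quaternion [w, x, y, z].
In Python, from workcell import arm gives the robot as it stands. Calls block until the motion is done:
- arm.reach(position, orientation): joint-space move of the TCP to a pose.
- arm.line_to(position, orientation=None, v=0.15): straight line of the TCP; orientation=None keeps the orientation; v is the mean speed in m/s.
- arm.set_joints(angles): joint-space move.
- arm.open() and arm.grab(force=None): open the fingers fully, or close them until they stop; force is the grip in N (None keeps the last).
- arm.pause(seconds).
- arm.ik(position, orientation): joint angles nearest the present ones, or None.
- arm.observe(): the state.
- arm.read_camera(name): name is "scene" or "top" or "wrist"; returns a dict with "img" (384x512x3 uint8, blue, green, red), "vfov" (degrees; the focal length in pixels is half the picture's height over the tangent of half this angle, whatever the lens; pixels are square), "cx", "cy" (the principal point, pixels), "dist_coeffs" ([k1, k2, p1, p2, k3] as OpenCV has them; the pictures are not rectified), "T" (4x4, takes a point from camera to world coordinates); the wrist camera has in their place "hand_eye" (4x4, takes a point from camera to tool coordinates, whose origin is the TCP and whose axes are the flange's). Camera axes: x right, y down, z forward; pixel columns grow to the right and rows downward; lengths in m; the calibration is good to about 2 mm. A picture is of the moment at which its call begins: read the wrist's pose just before it. There is no depth.
A pose or a line that the arm cannot do raises arm.Unreachable and nothing moves.
- arm.close_job(): hands the job in; it is judged then, once.
The state is a dict: "clock": time; "qpos": joint angles; "joint_vel": joint speeds; "joint_efforts": joint torques, N m; "tool_pos": TCP position; "tool_rot": TCP orientation; "force": force on the tool from outside, world axes, zero at the start; "torque": the same for the moment, N m; "finger_gap": finger opening in m; "gripper_force": force on a finger pad.
Only numpy, scipy, OpenCV 4.12 (cv2) and the standard library are available. Lean on these libraries where they do the work, as an engineer would, in place of code of your own. Each camera call takes 0.05 s, during which the arm holds its last target. There are 200 camera calls.

## Working session

There is one attempt and no reset: what is moved stays moved. The work goes in short steps, each a Python script; the robot and the scene stay as the last script left them, time stands still between calls to the robot, and variables do not carry over. Pictures are saved under pics/ and viewed, at most 10 in all, crops included, and the job is handed in when it is done.

```bash
ls; mkdir -p pics
python3 - <<'E'
from workcell import arm
import cv2,numpy as np
for n in("scene","top"):
    c=arm.read_camera(n);cv2.imwrite(f"pics/{n}0.png",c["img"])
    print(n,c["vfov"],c["cx"],c["cy"],c["dist_coeffs"],np.round(c["T"],4).tolist())
E
```

```text
pics
scene 55.13215392860562 261.8786035983134 190.24077814278354 [-0.0651834  0.         0.         0.         0.       ] [[0.966, -0.2436, 0.0871, 0.3927], [-0.2586, -0.9169, 0.304, -0.3369], [0.0058, -0.3162, -0.9487, 1.2732], [0.0, 0.0, 0.0, 1.0]]
top 43.38240107900057 248.95227868749447 192.49527562545558 [-0.05241753  0.          0.          0.          0.        ] [[0.0136, -0.9896, 0.1431, 0.2911], [-0.9996, -0.017, -0.0224, 0.0538], [0.0246, -0.1428, -0.9895, 1.4247], [0.0, 0.0, 0.0, 1.0]]
```

View pics/scene0.png

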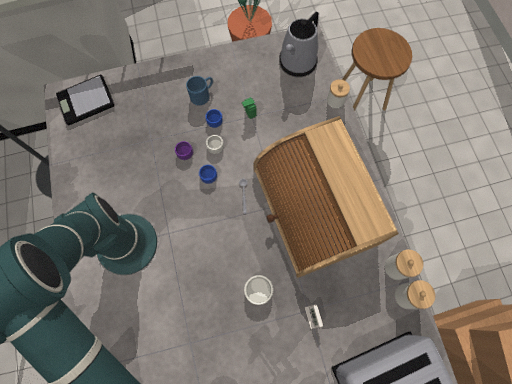

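View pics/top0.png

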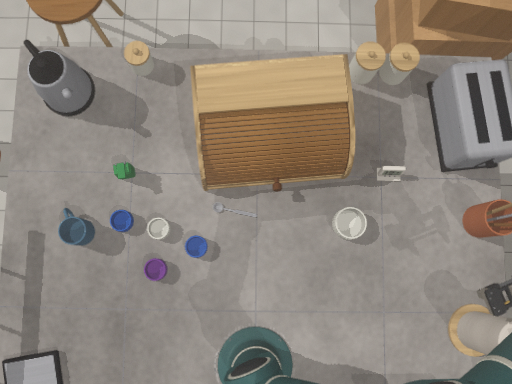

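The small white ramekin is at about top (158,229) and scene (215,144). The bin's knob is at top (277,186) and scene (270,217). Next I enlarge the bin in both views to pick its corners.

Run:
```python
import cv2,numpy as np
a=cv2.imread("pics/top0.png")[45:200,180:370];b=cv2.imread("pics/scene0.png")[110:280,240:405]
a=cv2.resize(a,None,fx=3.0,fy=3.0,interpolation=cv2.INTER_CUBIC)
b=cv2.resize(b,None,fx=3,fy=3,interpolation=cv2.INTER_CUBIC)
cv2.imwrite("pics/crA.png",a);cv2.imwrite("pics/crB.png",b)
```

```text
(no output)
```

View pics/crA.png

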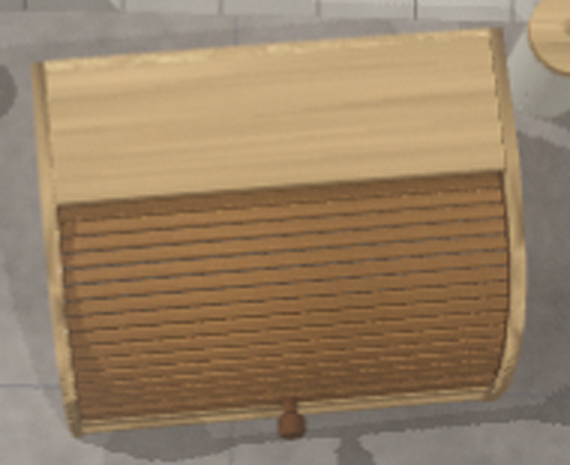

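View pics/crB.png

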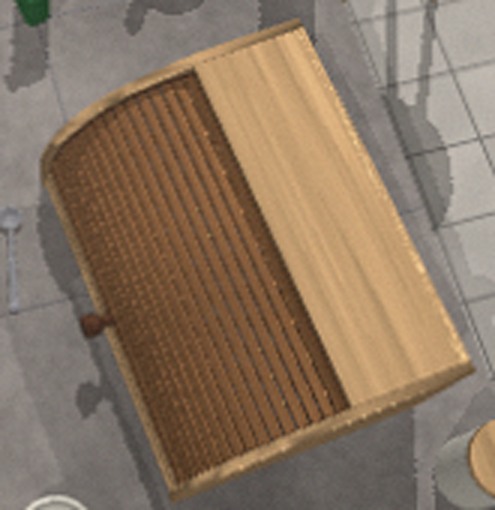

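Both crops agree on the bin. The top board's front edge runs from crop A (58,205) to (502,172) and crop B (195,70) to (350,408). The knob is at A (290,425) and B (92,324).

```bash
cat > h.py <<'E'
import numpy as np,cv2
from workcell import arm
from scipy.spatial.transform import Rotation as R
def K(c):
    h=c["img"].shape[0];f=h/2/np.tan(np.radians(c["vfov"])/2)
    return np.array([[f,0,c["cx"]],[0,f,c["cy"]],[0,0,1]]),np.array(c["dist_coeffs"],float)
def proj(c,T,P):
    k,d=K(c);Ti=np.linalg.inv(T);return cv2.projectPoints(np.array(P,float),cv2.Rodrigues(Ti[:3,:3])[0],Ti[:3,3],k,d)[0][:,0]
def ray(c,T,px,z):
    k,d=K(c);u=cv2.undistortPoints(np.array([[px]],float),k,d)[0,0]
    v=T[:3,:3]@[u[0],u[1],1];o=T[:3,3];return o+v*(z-o[2])/v[2]
def wristT(o,c):
    T=np.eye(4);q=o["tool_rot"];T[:3,:3]=R.from_quat([q[1],q[2],q[3],q[0]]).as_matrix();T[:3,3]=o["tool_pos"];return T@np.array(c["hand_eye"])
def quat(m):
    x,y,z,w=R.from_matrix(m).as_quat();return [w,x,y,z]
E
python3 - <<'E'
from h import *
from scipy.optimize import least_squares
t=arm.read_camera("top");s=arm.read_camera("scene")
kn=[-.1722,0,.0569]
A=np.array([[58,205],[502,172],[36,62],[502,29],[290,425]])/3+[180,45]
B=np.array([[195,70],[350,408],[298,22],[473,368],[92,324]])/3+[240,110]
P=np.array([[.022,.2,.204],[.022,-.2,.204],[.154,.212,.204],[.154,-.212,.204],kn])
def res(p,full=False):
    W=P@R.from_euler('z',p[2]).as_matrix().T+[p[0],p[1],0]
    return np.r_[(proj(t,t["T"],W)-A).ravel(),(proj(s,s["T"],W)-B).ravel()]
r=least_squares(res,[.6,-.05,0],loss='soft_l1');print(r.x,np.round(r.fun.reshape(-1,2),1).tolist())
np.save("bin.npy",r.x)
for n,c in(("top",t),("scene",s)):
    hsv=cv2.cvtColor(c["img"],cv2.COLOR_BGR2HSV)
    m=((hsv[...,2]>170)&(hsv[...,1]<45)).astype(np.uint8)
    for q in cv2.findContours(m,cv2.RETR_EXTERNAL,cv2.CHAIN_APPROX_NONE)[0]:
        if 80<cv2.contourArea(q)<3000:
            x,y,w,h=cv2.boundingRect(q);e=cv2.minEnclosingCircle(q);print(n,np.round(e[0],1),round(e[1],1),(x,y,w,h),ray(c,c["T"],e[0],.03).round(4))
    for nm,px in dict(top=[("disp",(124,171)),("mug",(75,230)),("therm",(391,173)),("spoon",(220,209)),("spoon2",(255,216)),("blue",(196,247)),("bl2",(122,221))]).get(n,[]):print(nm,ray(c,c["T"],px,.03).round(3))
E
```

```text
[ 0.6737841  -0.03863687  0.0992027 ] [[-1.4, -0.5], [1.5, -0.6], [-2.0, -0.1], [0.0, -0.0], [-0.3, 1.6], [-0.6, -1.3], [0.4, 0.9], [0.4, -0.7], [0.8, 2.2], [-1.1, 1.7]]
top [504.5 333.5] 11.5 (497, 323, 15, 21) [ 0.0932 -0.7231  0.03  ]
top [157.5 228. ] 11.1 (147, 217, 22, 22) [0.3848 0.2845 0.03  ]
top [  2. 227.] 16.1 (0, 211, 5, 33) [0.3796 0.7359 0.03  ]
top [349.5 222.9] 16.8 (333, 207, 34, 32) [ 0.4082 -0.2722  0.03  ]
top [  2.  199.5] 9.7 (0, 190, 7, 20) [0.4598 0.7427 0.03  ]
top [  6.  125.7] 15.8 (0, 111, 14, 31) [0.682  0.7506 0.03  ]
top [ 8.  94.5] 16.6 (0, 80, 17, 30) [0.7792 0.7537 0.03  ]
top [ 9.5 63. ] 16.9 (0, 49, 20, 29) [0.8797 0.7589 0.03  ]
top [110.5  37. ] 13.1 (101, 28, 22, 19) [0.968  0.4541 0.03  ]
top [333.5  37.5] 19.8 (319, 24, 31, 28) [ 0.9826 -0.2333  0.03  ]
top [302.  36.] 19.8 (287, 23, 31, 28) [ 0.9846 -0.1352  0.03  ]
top [269.1  35.4] 19.4 (254, 22, 31, 28) [ 0.9835 -0.0332  0.03  ]
top [237.   34.4] 19.5 (222, 21, 31, 28) [0.9842 0.0658 0.03  ]
top [205.   31.3] 18.2 (189, 21, 32, 24) [0.9921 0.1645 0.03  ]
top [76.6 31.5] 15.1 (63, 21, 28, 
[... 5202 characters left out ...]
 27.7] 17.5 (204, 11, 27, 34) [0.5171 0.811  0.03  ]
scene [400.  25.] 22.0 (383, 8, 35, 34) [1.2783 0.6352 0.03  ]
scene [416.   13.5] 13.2 (404, 4, 25, 18) [1.3748 0.6795 0.03  ]
scene [435.    9.5] 13.2 (423, 2, 25, 17) [1.4701 0.6822 0.03  ]
scene [453.5   6.5] 12.7 (442, 0, 24, 15) [1.563  0.6804 0.03  ]
scene [398.5   1. ] 20.5 (378, 0, 42, 10) [1.3262 0.7647 0.03  ]
scene [368.    4.5] 12.8 (356, 0, 25, 13) [1.1834 0.7763 0.03  ]
scene [326.6  18.4] 41.8 (289, 0, 79, 57) [0.9784 0.7443 0.03  ]
scene [274.5   6.5] 15.7 (259, 0, 32, 13) [0.7787 0.8638 0.03  ]
scene [229.    7.7] 10.5 (222, 0, 18, 19) [0.5852 0.9075 0.03  ]
scene [210.    2.5] 11.3 (199, 0, 23, 10) [0.5114 0.9589 0.03  ]
```

```bash
cat >> h.py <<'E'
bx,by,bw=np.load("bin.npy");Rb=R.from_euler('z',bw).as_matrix();Bo=np.array([bx,by,0])
def pose(gb,t,s=1,G=.171):
    "TCP pose: grasp point gb in bin frame, tilt t forward from straight down"
    z=Rb@[np.sin(t),0,-np.cos(t)];y=s*Rb@[0,1,0];m=np.c_[np.cross(y,z),y,z]
    return Bo+Rb@np.array(gb)-G*z,quat(m)
def kn(q,r=.176):return np.array([-r*np.cos(q+.098),0,.04+r*np.sin(q+.098)])
def tilt(q):return .75*np.clip(1-q/1.3,0,1)
E
python3 - <<'E'
from h import *
print(R.from_quat(np.roll(arm.observe()["tool_rot"],-1)).as_matrix().round(2).tolist())
for s in(1,-1):
    for q in(0,.3,.8,1.2,1.5):
        j=arm.ik(*pose(kn(q),tilt(q),s));print(s,q,None if j is None else np.round(j,2))
    for g in([-.075,0,.044],[-.075,0,.25]):print(s,g,np.round(arm.ik(*pose(g,0,s)) if arm.ik(*pose(g,0,s)) is not None else [],2))
E
```

```text
[[0.93, 0.36, -0.0], [0.36, -0.93, 0.0], [-0.0, -0.0, -1.0]]
1 0 None
1 0.3 [ 1.19  0.82 -1.32  2.36  1.85  0.62  0.2 ]
1 0.8 [ 0.69  0.39 -0.75  2.03  0.44  0.57  1.34]
1 1.2 [ 0.56  0.55 -0.74  1.69  0.43  1.01  1.35]
1 1.5 [ 0.49  0.66 -0.74  1.5   0.47  1.16  1.34]
1 [-0.075, 0, 0.044] [ 0.5   0.75 -0.66  1.81  0.62  0.8   1.2 ]
1 [-0.075, 0, 0.25] [ 0.59  0.49 -0.77  1.67  0.38  1.13  1.39]
-1 0 None
-1 0.3 [ 0.69  0.4  -0.64  2.38  2.51  0.17  2.48]
-1 0.8 [ 0.35  0.3  -0.35  2.05  0.13  0.52 -1.54]
-1 1.2 [ 0.26  0.45 -0.32  1.71  0.17  0.95 -1.59]
-1 1.5 [ 0.2   0.56 -0.28  1.52  0.17  1.08 -1.59]
-1 [-0.075, 0, 0.044] [ 0.17  0.65 -0.2   1.83  0.19  0.68 -1.61]
-1 [-0.075, 0, 0.25] [ 0.29  0.4  -0.35  1.69  0.15  1.08 -1.58]
```

Run:
```python
from h import *
# go above and in front of the knob, pointing down
p=kn(0)+[-.03,0,.13]
arm.reach(*pose(p,.1,-1));print(arm.observe()["qpos"])
for q in(0,.15,.3,.6):
    for t in(0,.1,.2,.3,.4,.5):
        j=arm.ik(*pose(kn(q),t,-1));print(q,t,None if j is None else np.round(j,2))
o=arm.observe();c=arm.read_camera("wrist");cv2.imwrite("pics/w1.png",c["img"])
print(o["clock"],proj(c,wristT(o,c),[Bo+Rb@kn(0,.173)]),c["vfov"])
```

```text
[ 0.43743381  0.21740056 -0.41180581  2.11134073  0.10915521  0.73385591
 -1.51192486]
0 0 [ 0.33  0.52 -0.35  2.06  0.3   0.61 -1.7 ]
0 0.1 [ 0.33  0.49 -0.32  2.13  0.3   0.46 -1.69]
0 0.2 [ 0.31  0.46 -0.29  2.2   0.3   0.32 -1.69]
0 0.3 [ 0.28  0.43 -0.24  2.27  0.29  0.16 -1.67]
0 0.4 [ 0.85  0.61 -0.88  2.31  1.59  0.36 -2.83]
0 0.5 [ 1.17  1.03 -1.33  2.36  1.88  0.82 -2.87]
0.15 0 [ 0.34  0.48 -0.36  2.04  0.27  0.66 -1.67]
0.15 0.1 [ 0.35  0.44 -0.35  2.11  0.27  0.53 -1.66]
0.15 0.2 [ 0.34  0.41 -0.33  2.18  0.27  0.38 -1.65]
0.15 0.3 [ 0.33  0.39 -0.29  2.25  0.26  0.23 -1.64]
0.15 0.4 [ 0.7   0.46 -0.7   2.3   1.23  0.22 -2.54]
0.15 0.5 [ 1.11  0.78 -1.22  2.34  1.78  0.58 -2.9 ]
0.3 0 [ 0.35  0.45 -0.38  2.01  0.25  0.72 -1.65]
0.3 0.1 [ 0.36  0.41 -0.37  2.08  0.24  0.59 -1.64]
0.3 0.2 [ 0.37  0.38 -0.36  2.15  0.23  0.45 -1.63]
0.3 0.3 [ 0.37  0.35 -0.34  2.22  0.22  0.3  -1.61]
0.3 0.4 [ 0.49  0.35 -0.46  2.28  0.5   0.17 -1.86]
0.3 0.5 [ 1.04  0.59 -1.1   2.32  1.62  0.4  -2.83]
0.6 0 [ 0.35  0.43 -0.39  1.92  0.21  0.84 -1.62]
0.6 0.1 [ 0.37  0.38 -0.39  1.99  0.2   0.71 -1.61]
0.6 0.2 [ 0.38  0.34 -0.39  2.06  0.19  0.57 -1.59]
0.6 0.3 [ 0.4   0.31 -0.39  2.13  0.17  0.43 -1.57]
0.6 0.4 [ 0.42  0.28 -0.39  2.2   0.15  0.28 -1.54]
0.6 0.5 [ 0.68  0.32 -0.67  2.25  0.67  0.17 -2.02]
2.3333 [[254.92458476 164.65303527]] 63.45398872800865
```

View pics/w1.png

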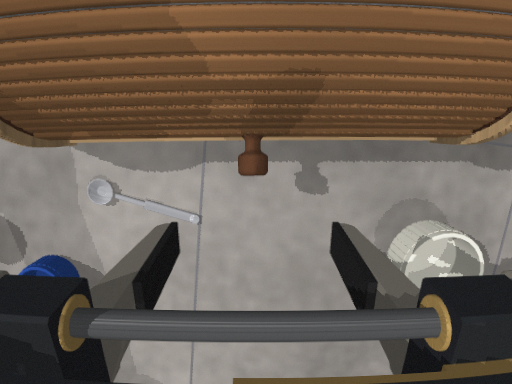

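The wrist view shows the knob head at (253,162), against (255,165) predicted, and the sill is level. So the pose is right to about 2 mm. I make that small correction, then grip and roll up.

```bash
cat >> h.py <<'E'
Bo=Bo+Rb@[.0015,.001,0]
def tilt(q):return np.interp(q,[0,.5,1.3],[.2,.2,0])
def arc(q0,q1,v=.08,n=10):
    for q in np.linspace(q0,q1,n+1)[1:]:
        arm.line_to(*pose(kn(q,.178),tilt(q),-1),v=v)
E
python3 - <<'E'
from h import *
arm.line_to(*pose(kn(0,.178)+[-.01,0,.06],.2,-1),v=.15)
arm.line_to(*pose(kn(0,.178),.2,-1),v=.1)
arm.grab(15);o=arm.observe();print(o["finger_gap"],o["gripper_force"],o["force"])
for a,b in((0,.3),(.3,.7),(.7,1.1),(1.1,1.4),(1.4,1.51)):
    arc(a,b,.08,3);o=arm.observe();print(b,round(o["finger_gap"],4),np.round(o["force"],1),np.round(o["torque"],1),round(o["clock"],2))
c=arm.read_camera("scene");cv2.imwrite("pics/s2.png",cv2.resize(c["img"][100:290,180:410],None,fx=2.5,fy=2.5))
E
```

```text
0.026094562032062348 14.997931432653786 [-0.36043032 -1.20002148 -0.6295231 ]
0.3 0.0259 [ 8.1  0.2 -1.4] [-0.1 -1.2  0. ] 5.91
0.7 0.0257 [ 11.1   0.3 -11.3] [ 0.  -1.9 -0.1] 7.34
1.1 0.026 [  7.4   0.2 -17.8] [ 0.1 -1.2  0. ] 8.88
1.4 0.0255 [  1.    3.9 -22. ] [ 0.7 -0.2  0. ] 10.1
1.51 0.0262 [-20.5   3.7 -10.7] [0.8 4.6 0.1] 10.85
```

View pics/s2.png

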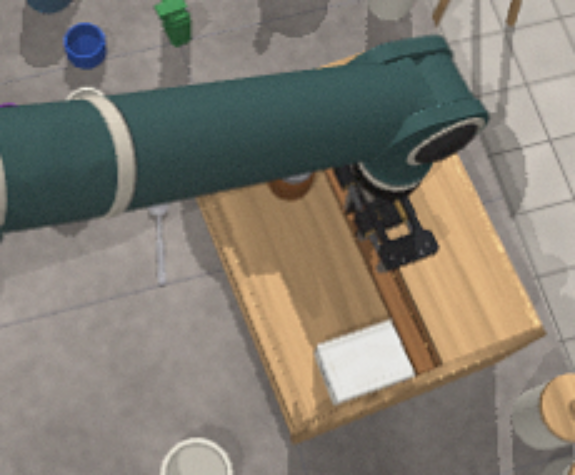

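The cover is up against its stop. The box is at the right end (-y), the jar at the left (+y), and the middle of the floor is free. I release and go look at the ramekin.

```bash
cat >> h.py <<'E'
def down(g,a,G=.171):
    z=np.array([0,0,-1.]);y=np.array([np.cos(a),np.sin(a),0]);m=np.c_[np.cross(y,z),y,z]
    return np.array(g)-G*z,quat(m)
E
python3 - <<'E'
from h import *
arm.open();p=kn(1.51,.178)
arm.line_to(*pose(p+[-.01,0,.08],0,-1),v=.12)
g=[.385,.286,.18]
for a in (-50,130,-90,90,-20,160):
    j=arm.ik(*down(g,np.radians(a)));j2=arm.ik(*down(g[:2]+[.028],np.radians(a)));print(a,None if j is None else np.round(j,2),None if j2 is None else np.round(j2,2))
E
```

```text
-50 [-0.12  0.34 -0.69  2.02  0.28  0.87 -1.84] [-0.28  0.59 -0.52  2.11  0.54  0.57 -2.06]
130 [ 0.29  0.66 -1.31  2.01  0.74  1.07  0.9 ] [ 0.25  1.13 -1.34  2.08  1.28  1.17  0.54]
-90 [-0.21  0.32 -0.58  2.03  0.23  0.86 -2.49] [-0.36  0.57 -0.42  2.12  0.44  0.54 -2.68]
90 [ 0.16  0.48 -1.06  2.01  0.52  0.95  0.39] [-0.04  0.71 -0.84  2.1   0.84  0.71  0.13]
-20 [-0.05  0.36 -0.77  2.02  0.33  0.88 -1.36] [-0.22  0.61 -0.59  2.11  0.61  0.59 -1.6 ]
160 [ 0.29  0.66 -1.31  2.01  0.74  1.07  1.43] [ 0.25  1.13 -1.34  2.08  1.28  1.17  1.07]
```

Run:
```python
from h import *
a=np.radians(-50)
arm.reach(*down([.45,.1,.29],np.radians(-70)))
arm.reach(*down([.375,.28,.17],a))
o=arm.observe();c=arm.read_camera("wrist");cv2.imwrite("pics/w3.png",c["img"])
T=wristT(o,c);hsv=cv2.cvtColor(c["img"],cv2.COLOR_BGR2HSV)
m=((hsv[...,2]>150)&(hsv[...,1]<30)).astype(np.uint8)
print(o["clock"],proj(c,T,[[.385,.286,.038]]))
for q in cv2.findContours(m,cv2.RETR_EXTERNAL,cv2.CHAIN_APPROX_NONE)[0]:
    if cv2.contourArea(q)>800: e=cv2.minEnclosingCircle(q);print(np.round(e,1) if 0 else e,cv2.boundingRect(q),ray(c,T,e[0],.038))
```

```text
14.7167 [[255.97545306 174.8603963 ]]
((253.7202606201172, 172.48231506347656), 34.52529525756836) (221, 138, 67, 70) [0.38541005 0.28909277 0.038     ]
```

View pics/w3.png

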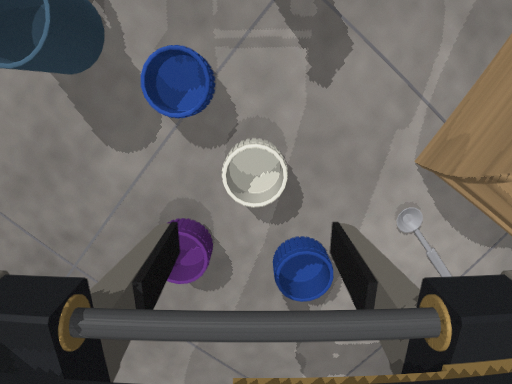

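The ramekin's rim is centred at (255,175), which matches (0.385, 0.286). The finger line is clear of the coloured pots. Grasping.

Run:
```python
from h import *
a=np.radians(-50);x,y=.385,.2862
arm.line_to(*down([x,y,.12],a),v=.15)
arm.line_to(*down([x,y,.028],a),v=.1)
arm.grab(15);o=arm.observe();print(o["finger_gap"],o["gripper_force"],np.round(o["force"],1))
arm.line_to(*down([x,y,.16],a),v=.12)
o=arm.observe();print(o["finger_gap"],o["gripper_force"],o["clock"])
arm.reach(*down([.45,.1,.29],np.radians(-70)))
arm.reach(*pose([-.075,0,.28],0,-1))
o=arm.observe();print(o["finger_gap"],o["gripper_force"],o["clock"])
c=arm.read_camera("wrist");cv2.imwrite("pics/w4.png",c["img"])
```

```text
0.060763535573175334 14.895351966843009 [0.2 0.4 3. ]
0.06074811309249063 14.901531636714935 18.1417
0.060586617150918294 14.901679465547204 19.925
```

View pics/w4.png

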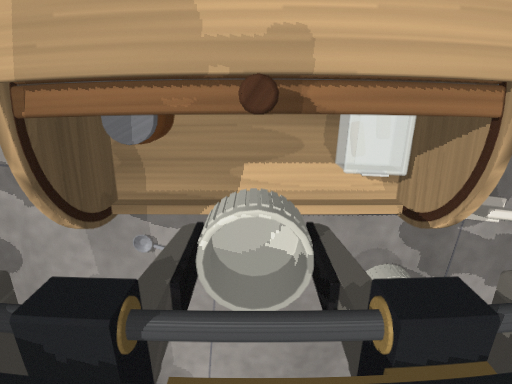

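The ramekin is held upright over the bin mouth. The jar is left at (135,125), the box right at (378,145), and the raised knob is at (258,93). The camera seems to sit on the +x side, so I check its offset before descending.

Run:
```python
from h import *
c=arm.read_camera("wrist");print(np.round(c["hand_eye"],3))
o=arm.observe();print(o["force"],arm.ik(*pose([-.08,0,.046],0,-1)))
```

```text
[[-0.001 -0.958 -0.288  0.081]
 [ 1.    -0.001  0.    -0.001]
 [-0.    -0.288  0.958  0.021]
 [ 0.     0.     0.     1.   ]]
[-0.11377289  0.58884136 -0.41213481] [ 0.32640475  0.67207337 -0.40739609  1.82913152  0.38400408  0.7187977
 -1.76606943]
```

Run:
```python
from h import *
p=Bo+Rb@np.array([-.08,0,.30])
y0=np.arctan2(*(Rb@[0,-1,0])[[1,0]])
arm.line_to(*pose([-.08,0,.30],0,-1))
for k in(.33,.66,1):
    arm.reach(*down(p,y0+np.pi*k));o=arm.observe();print(np.round(o["qpos"],2),o["clock"],o["finger_gap"])
print(arm.ik(*pose([-.08,0,.044],0,1)))
c=arm.read_camera("top");cv2.imwrite("pics/t5.png",c["img"])
```

```text
[ 0.56  0.42 -0.72  1.63  0.29  1.2  -0.66] 21.225 0.06107714865298603
[ 0.69  0.49 -0.93  1.62  0.41  1.24  0.29] 22.125 0.060688806153620906
[ 0.81  0.6  -1.16  1.61  0.56  1.31  1.24] 23.025 0.06070093010674699
[ 0.65434008  0.85605889 -0.89429796  1.80818993  0.8419369   0.91003271
  1.03752845]
```

Run:
```python
from h import *
q=lambda z:pose([-.08,0,z],0,1)
arm.line_to(*q(.075),v=.15);f0=arm.observe()["force"];print(f0)
arm.line_to(*q(.046),v=.05)
z=.046
while z>.0385:
    z-=.001;arm.line_to(*q(z),v=.02);f=arm.observe()["force"]
    print(round(z,4),(f-f0).round(1))
    if f[2]-f0[2]>2.5:break
arm.open();arm.pause(.3)
arm.line_to(*q(.11),v=.06);arm.line_to(*q(.30),v=.2)
arm.pause(.2);o=arm.observe();print(o["clock"],o["force"])
c=arm.read_camera("wrist");cv2.imwrite("pics/w6.png",c["img"])
c=arm.read_camera("scene");cv2.imwrite("pics/s6.png",c["img"])
```

```text
[ 0.38133213 -0.65559719 -0.37050021]
0.045 [-0.5  0.7 -0.3]
0.044 [-1.2  1.6 -1. ]
0.043 [-0.4  0.3 -0.7]
0.042 [-0.6  0.6  1.9]
0.041 [-3.4  0.8  9.1]
30.225 [ 0.09499377 -0.48643529  0.45510024]
```

View pics/s6.png

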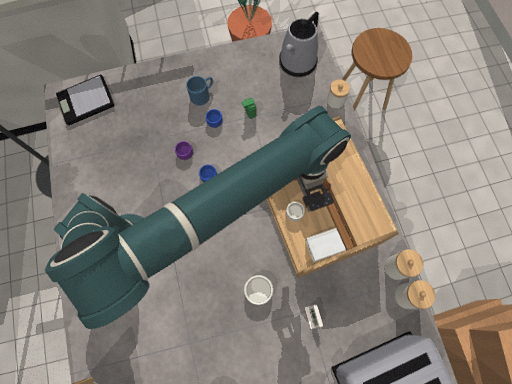

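The ramekin stands upright in the bin at scene (296,210), clear of the box, and nothing else has moved. I turn the gripper back and close the cover.

Run:
```python
from h import *
p=Bo+Rb@np.array([-.04,0,.32])
y0=np.arctan2(*(Rb@[0,-1,0])[[1,0]])
for k in(.66,.33,0):arm.reach(*down(p,y0+np.pi*k))
arm.line_to(*pose(kn(1.51,.178)+[-.005,0,.08],0,-1))
print(arm.observe()["qpos"].round(2) if hasattr(arm.observe()["qpos"],'round') else 0)
arm.line_to(*pose(kn(1.51,.178)+[-.002,0,0],0,-1),v=.08)
arm.grab(15);o=arm.observe();print(o["finger_gap"],o["clock"])
for a,b in((1.51,1.2),(1.2,.8),(.8,.4),(.4,.15),(.15,0.02)):
    arc(a,b,.07,3);o=arm.observe();print(b,round(o["finger_gap"],4),np.round(o["force"],1),round(o["clock"],2))
for q in(0,-.01,-.02,-.03,-.04):
    arc(q+.01,q,.03,1);o=arm.observe();print(q,round(o["finger_gap"],4),np.round(o["force"],1),round(o["clock"],2))
    if o["force"][2]>20:break
```

```text
[ 0.29  0.51 -0.43  1.43  0.21  1.25 -1.62]
0.026095917152944344 35.6667
1.2 0.0262 [1.2 2.9 6.1] 36.94
0.8 0.026 [-4.2  3.9  7.3] 38.63
0.4 0.0263 [ 2.3  2.6 -6.1] 40.25
0.15 0.0259 [ 5.6  2.8 -7. ] 41.33
0.02 0.0263 [ 7.   2.  -6.1] 42.1
0 0.0259 [2.6 2.4 7. ] 42.37
-0.01 0.0262 [ 0.4  3.  14. ] 42.62
-0.02 0.0259 [-0.6  3.1 17.7] 42.87
-0.03 0.0261 [-1.2  3.  19.1] 43.12
-0.04 0.0261 [-1.6  3.9 19.5] 43.37
```

Run:
```python
from h import *
arm.open();arm.pause(.2)
arm.line_to(*pose(kn(0,.178)+[-.02,0,.05],.2,-1),v=.06)
arm.line_to(*pose(kn(0)+[-.03,0,.13],.1,-1),v=.15)
o=arm.observe();c=arm.read_camera("wrist");cv2.imwrite("pics/w7.png",c["img"]);print(o["clock"],o["force"])
```

```text
46.475 [-0.13377601  0.70408187  0.67406686]
```

View pics/w7.png

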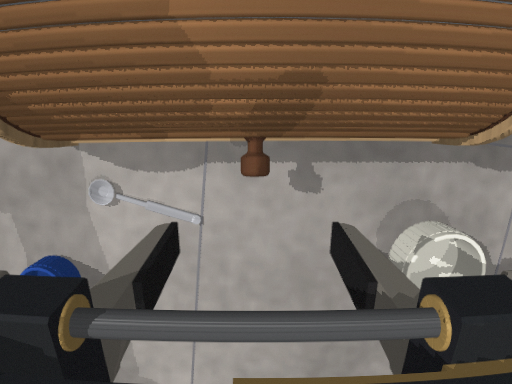

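The knob is at (255,163) against the sill, as in the first picture, so the cover is closed. The spoon and big ramekin have not moved, and the gripper is clear.

```bash
python3 -c "
from workcell import arm
print(arm.close_job())"
```

```text
the job is handed in; nothing more can be done
None
```

I handed the job in at about 46 s: the small ramekin is upright in the middle of the bin, the cover is eased fully closed, nothing else was seen to move, and no verdict came back.

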